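# Feed one spacer disc into the empty bay

### The arm

A 6-joint arm with a two-finger parallel gripper is mounted at the origin on the work surface. World frame = base frame: x ahead of the robot, y to its left, z up, the work surface at z = 0. Lengths are in m, angles in rad, forces in N, time in s.
With the tool pointing down it reaches from about 0.375 to 0.975 m from the base axis. Payload 3.8 kg.
Tool frame: the origin (TCP) lies on the centre line of the jaws, within the pads' length; the fingertips stand 22 mm ahead of it and the grasp point (between the pads) lies 3 mm ahead of it; x points along the fingers, y is the direction in which the jaws open and shut, and the axes are right-handed (so a half turn about x gives the same grasp; the last joint's range is limited). The gripper opens to 85 mm and grips with 20 to 120 N. Pads are 22 mm wide; open, the fingers measure 114 mm over their backs; the gripper's body (76 mm by 85 mm) begins 54 mm behind the grasp point. The pads swing forward as they close: fully open they stand 13 mm farther back than shut.
Start: joints at [1.281, 0.264, 1.604, -0, 1.274, -0.037], TCP at [0.169, 0.654, 0.214] pointing down, gripper open.
Joint ranges: [-2.63, 2.63], [-0.94, 2.18], [0.31, 2.57], [-1.31, 4.45], [0, 2.66], [-2.55, 2.55]. Speed limits (rad/s): [2.57, 2.57, 3.14, 3.14, 3.14, 3.14].

### API

Orientations are given as a rotation vector (axis times angle).
In Python, from workcell import monitor, eyes, finish_job gives the robot as it stands. The module is installed in compiled form; this text tells all that it offers.
- The arm moves only by the tool play_rows, never from a script. Its argument "deltas" is a list of rows, each an object of numbers: "wx", "wy", "wz": the turn, a rotation vector about the world's x, y, z in degrees; "x", "y", "z": the shift along the world's x, y, z in mm; "fingers": the closure, from -1 (fully open) to 1 (shut), so that 0 is half open. A call has 1 to 20 rows; each row is the pose to reach, as a shift and turn from the pose commanded when the call began; what a row does not reach only later rows make up. A row lasts 1/8 s, in which the tool goes at most 62.5 mm and 10.7 degrees, less where a joint would pass 70% of its speed; a pose out of reach is approached as far as the arm can. A call with a gripper value outside its range is refused whole. The fingers move at their own pace and stop on an object; "grip_force" is the grip in N (left out, the last holds). Time passes only in rows, so rows that repeat a pose let the fingers close. It gives the time, the measured TCP pose, the force and the opening at its end, in the units of the state.
- monitor.read_state(): the state, without advancing time (a new reading comes with each control period).
- eyes.read_camera(name): name is "side" or "top" or "wrist"; returns a dict with "frame" (400x640x3 uint8, red, green, blue), "depth" (400x640 float32, m along the optical axis (not along the pixel's ray), 0 where there is no reading), "K" (3x3 intrinsics, pixels), "view" (4x4, takes a point from world to camera coordinates); the wrist camera has in their place "tool_from_camera" (4x4, takes a point from camera to tool coordinates, whose origin is the TCP and whose axes are the tool frame's). Camera axes: x right, y down, z forward; pixel columns grow to the right and rows downward; lengths in m; the calibration is good to about 2 mm. A picture is of the moment at which its call begins: read the wrist's pose just before it.
- finish_job(): hands the job in, once; it reports no verdict.
The state is a dict: "time": time; "q": joint angles; "joint_vel": joint speeds; "joint_torque": joint torques, N m; "tool_pos": TCP position; "tcp_rot": TCP orientation; "wrist_force": force on the tool from outside, world axes, zero at the start; "torque": the same for the moment, N m; "width": opening from 0.0 (shut) to 1.0 (fully open).
Only numpy, scipy, OpenCV 4.12 (cv2) and the standard library are available. Lean on these libraries where they do the work, as an engineer would, in place of code of your own. Each camera call takes 0.05 s, during which the arm holds its last target.

### The job

Press the disc feeder's plunger once, all the way down, and let it come back up, so that a single spacer disc comes out into the lane. Then push that disc along the lane with the fingertips into the empty bay (the one with the bare round pad), up to the end stop so that it lies flat over the pad. Do not pick anything up, let no second disc out, and leave the disc already in the other bay and the parts standing around where they are.

Things in the scene. Friction and masses are not known exactly. Their poses are not given: they have to be found in the camera images.
- feeder: fixed disc feeder, dark steel and aluminium, 176 x 228 mm. Origin at bench level under the axis of its square upright magazine (47 x 47 mm outside, open top 50 mm above the bench); z up, -x is the outlet side, +x the plunger side. In front of the magazine a lane runs along y, with a bay for one disc and a stop (inner faces at y = 108 and -108 mm) at each end
- lane_mid (a point): middle of the lane's floor, 46.5 mm from the magazine axis towards feeder -x, 6 mm above the bench. The lane is 46 mm wide; its fences' tops are 11 mm above the bench (the magazine's front face is the back wall where it stands). A disc pressed out through the slot at the magazine's foot comes to lie near here. Bays: centred 89 mm either way along the lane
- plunger_top (a point): centre of the top face of the plunger's round black cap, 36 mm across, 66 mm from the magazine axis towards feeder +x, 62 mm above the bench when up; it goes straight down 20 mm
- plunger (a joint): how far the plunger is pressed, m: 0 up, 0.020 down (hard stop). Spring return, 3 N at the top to 8 N at the bottom, a few N more while a disc moves. A pusher linked to it goes 2.5 times as far and shoves the bottom disc into the lane, clear of the magazine only beyond 0.0185. Let go, it rises by itself and the next disc drops: each press sends out one more
- disc1_center (a point): centre of the disc at the bottom of the magazine at the start, the one the press ejects: flat aluminium disc 36 mm in diameter, 10 mm thick, about 30 g, small dark centre mark; centre 11 mm above the bench when flat in the lane
- disc2_center (a point): centre of the second disc in the magazine (same size); must stay in it, drops 10 mm after the press
- disc3_center (a point): centre of the third, top disc in the magazine (same size); must stay in it
- parked_center (a point): centre of a disc of the same size that already lies in one of the two bays (either one)
- pad_center (a point): centre of the round grey plastic pad, 39 mm across, flat in the floor of the EMPTY bay (at either end of the lane), 6 mm above the bench; it does not hinder sliding. A disc against that end's stop covers it, within 1 mm of its centre along the lane
- cap_nut: loose standing steel cap nut, 28 mm across, 34 mm high, beside the feeder; origin under its centre. Leave alone
- paste_jar: loose white jar, 40 mm across, 42 mm high, beside the feeder; origin under its centre. Leave alone
- nozzle: loose standing steel nozzle, 22 mm across, 44 mm high, in front of the lane; origin under its centre. Leave alone
- screwdriver: loose screwdriver lying on the left of the bench, origin near its middle, along its x. Leave alone
- wrench: loose wrench lying on the right of the bench, origin near its middle, along its x. Leave alone
- dish: loose steel bowl, 100 mm across, 30 mm high, right of the feeder; origin under its centre. Leave alone
- brush: loose brush lying behind the feeder, origin near its middle, along its x. Leave alone
There are look-alikes about, which are no part of the job. What is shaped like the part that bears disc3_center but brown is not meant.

How it is judged:
On the way, in this order (a step that is already met when the one before it is completed fails the run):
1. the plunger is pressed down (value of joint plunger above 0.018 m), for 0.05 s.
2. the plunger is up again and the first disc lies out in the lane (value of joint plunger below 0.004 m and x of disc1_center in the frame of feeder below -0.036 m), for 0.1 s.
At the end, for the whole second after the job is handed in: The ejected disc lies flat and at rest in the empty bay, its centre within 12 mm of the pad's; the plunger is up; the other two discs are still in the magazine (within 8 mm of its axis); the parked disc is within 8 mm of where it was (horizontal distance between disc1_center and pad_center below 0.012 m and height (world z) of disc1_center below 0.014 m and angle between disc1_center's own z axis and vertical below 0.1 rad and value of joint plunger below 0.003 m and distance of parked_center from where it was at the start of the episode below 0.008 m and linear speed of disc1 below 0.01 m/s and horizontal distance between each of disc2_center, disc3_center and feeder below 0.008 m); the robot touches nothing.
It fails at once if a second disc leaves the magazine (horizontal distance between any of disc2_center, disc3_center and feeder above 0.01 m).
It fails at once if a disc is lifted (centre more than 25 mm above the bench for the ejected or parked one, 41 mm for those in the magazine) (height (world z) of any of disc1_center, parked_center above 0.025 m or height (world z) of any of disc2_center, disc3_center above 0.041 m).
It fails at once if the parked disc is shoved more than 15 mm (distance of parked_center from where it was at the start of the episode above 0.015 m).
It fails at once if a bystander is moved more than 20 mm (distance of any of cap_nut, paste_jar, nozzle, screwdriver, wrench, dish, brush from where it was at the start of the episode above 0.02 m).
It also fails if it takes over 42 s, if anything falls off the work surface, if the arm or the gripper's body presses on something with over 40 N, if the wrist force passes 120 N, or if a joint passes its speed limit or range.

## Working session

There is one attempt and no reset: what is moved stays moved. The work goes in short steps, Python scripts to look and compute and a tool call to move; the robot and the scene stay as the last step left them, time stands still between calls to the robot, and variables do not carry over. Pictures are saved under pics/ and viewed, and the job is handed in when it is done.

Besides the shell and the picture viewer there is one more tool, called after "Request:" by a JSON object that holds its "api" and its "payload". play_rows: Moves the arm, as the interface text tells. Its arguments: {"type":"object","properties":{"deltas":{"type":"array"},"grip_force":{"type":"number"}},"required":["deltas"]}

```bash
mkdir -p pics; python3 - <<'E'
from workcell import monitor, eyes
import cv2,pickle
s=monitor.read_state(); print(s)
d={}
for n in ["top","side"]:
    c=eyes.read_camera(n); d[n]=c
    cv2.imwrite(f"pics/{n}0.png",c["frame"][:,:,::-1]); print(n,c["K"],c["view"])
pickle.dump(d,open("c0.pkl","wb"))
E
```

```text
{'time': 0.0, 'q': array([ 1.28109558e+00,  2.64748167e-01,  1.60539064e+00, -2.71978330e-05,
        1.27368848e+00, -3.68769888e-02]), 'joint_vel': array([-0.00049695, -0.00164214,  0.00023129,  0.00050992,  0.00019946,
       -0.00044162]), 'joint_torque': array([ 4.15376480e-04, -5.15130258e+01, -3.67309034e+01, -6.77147546e-05,
        1.30864192e-02, -1.16130329e-05]), 'tool_pos': array([0.16861832, 0.65279995, 0.21255644]), 'tcp_rot': array([ 0.19673572,  1.56200669, -0.20021356]), 'wrist_force': array([-0.38260438,  0.30269958, -0.38916495]), 'torque': array([ 0.00346226, -0.02572366,  0.01616761]), 'width': 0.9964419122408882}
top [[446.83632822   0.         313.97252357]
 [  0.         446.83632822 199.97330123]
 [  0.           0.           1.        ]] [[ 0.01019805 -0.99979888 -0.0172684   0.00466632]
 [-0.99181417 -0.00791541 -0.1274441   0.60322291]
 [ 0.12728178  0.01842673 -0.99169542  1.22277175]
 [ 0.          0.          0.          1.        ]]
side [[436.7525981    0.         324.77964323]
 [  0.         436.7525981  204.96165813]
 [  0.           0.           1.        ]] [[ 0.9903333  -0.13849498 -0.00768744 -0.57968031]
 [-0.09603208 -0.64459433 -0.7584695   0.12476419]
 [ 0.10008894  0.75187584 -0.65166319  1.15885794]
 [ 0.          0.          0.          1.        ]]
```

View pics/top0.png

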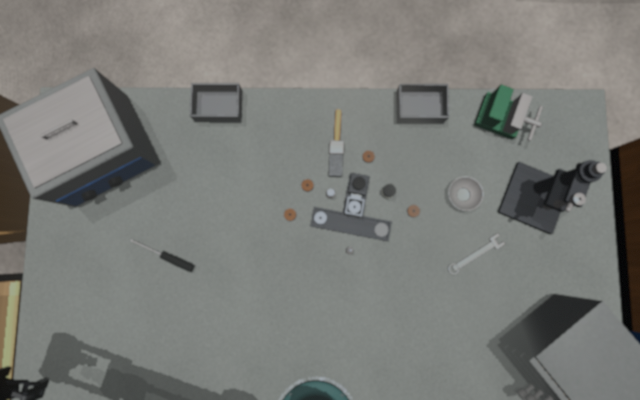

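View pics/side0.png

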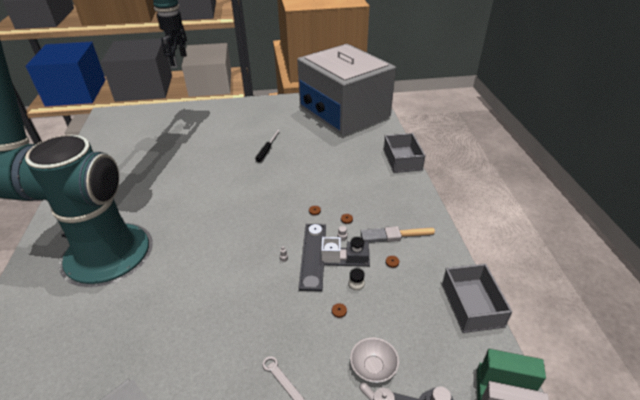

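```bash
python3 - <<'E'
import cv2,pickle
import numpy as np
d=pickle.load(open("c0.pkl","rb"))
a=d["top"]["frame"][140:265,270:430,::-1]; cv2.imwrite("pics/t1.png",cv2.resize(a,None,fx=5,fy=4.8,interpolation=cv2.INTER_CUBIC) if 0 else cv2.resize(a,(768,600),interpolation=cv2.INTER_CUBIC))
a=d["side"]["frame"][195:325,265:425,::-1]; cv2.imwrite("pics/s1.png",cv2.resize(a,(720,585),interpolation=cv2.INTER_CUBIC))
E
```

```text
(no output)
```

View pics/t1.png

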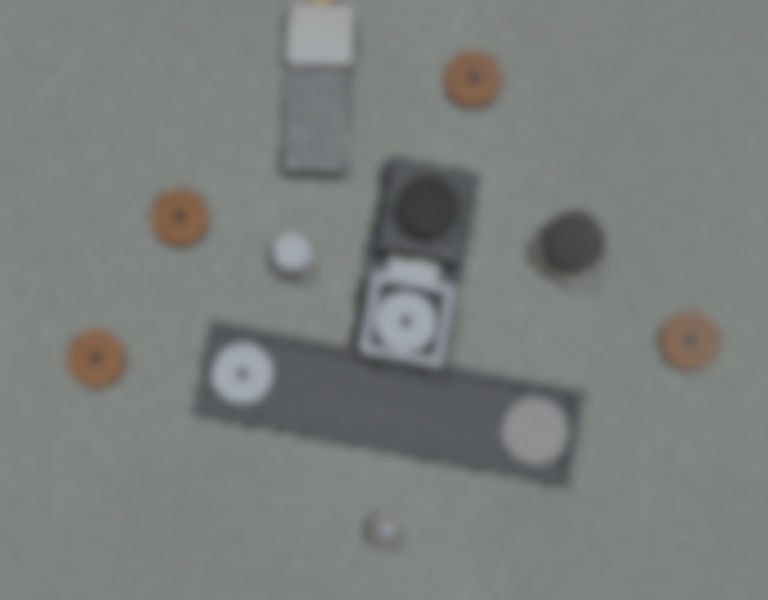

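View pics/s1.png

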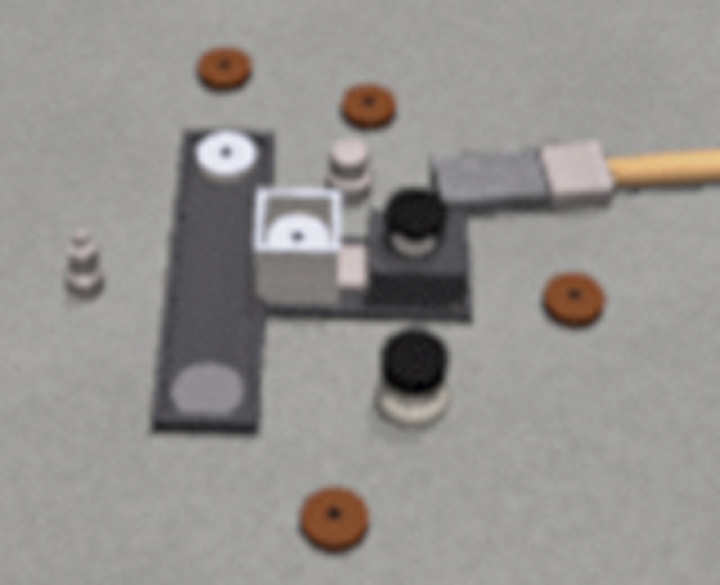

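The black cap at crop (430,208) sits on the feeder's axis behind the magazine, so it is the plunger. The one at crop (572,243) stands alone on a white body, so it is the jar. The bright, marked disc at (243,373) is parked. The grey unmarked circle at (535,430) is the empty pad. The brown discs are look-alikes.

```bash
cat > h.py <<'E'
import numpy as np
def ray(c,u,v,z):
    V=np.array(c["view"]);R=V[:3,:3];t=V[:3,3];o=-R.T@t
    d=R.T@np.linalg.inv(c["K"])@np.array([u,v,1.]);return o+d*(z-o[2])/d[2]
def proj(c,p):
    V=np.array(c["view"]);q=np.array(c["K"])@(V[:3,:3]@p+V[:3,3]);return q[:2]/q[2]
E
python3 - <<'E'
import cv2,pickle,numpy as np
from h import *
d=pickle.load(open("c0.pkl","rb"))
def blobs(n,roi,f,amin,amax):
    x0,y0,x1,y1=roi; im=d[n]["frame"][y0:y1,x0:x1].astype(int)
    m=f(im).astype(np.uint8)
    k,l,st,ce=cv2.connectedComponentsWithStats(m)
    return [(ce[i]+[x0,y0],st[i]) for i in range(1,k) if amin<st[i,4]<amax]
for n,roi in (("top",(270,140,430,265)),("side",(265,195,425,325))):
    print(n)
    for nm,f in (("black",lambda i:i.max(2)<(62 if n=="top" else 35)),("bright",lambda i:i.min(2)>(165 if n=="top" else 200)),("pad",lambda i:(i.min(2)>(135 if n=="top" else 105))&(i.max(2)<(165 if n=="top" else 140))&(np.ptp(i,axis=2)<7))):
        for c,s in blobs(n,roi,f,20,600): print(nm,c.round(1),s, [ray(d[n],*c,z).round(4)[:2] for z in (.006,.016,.062)])
t=d["top"]["frame"]
for p in ((358,183),(389,190),(320,217),(381,229),(345,225)): print(p,t[p[1],p[0]])
t=d["side"]["frame"]
for p in ((357,243),(315,229),(311,281)): print(p,t[p[1],p[0]])
E
```

```text
top
black [357.6 182.8] [83 38 11 12 80] [array([ 0.6587, -0.1156]), array([ 0.657 , -0.1148]), array([ 0.6492, -0.1111])]
pad [336.4 145.1] [60  0 14 13 92] [array([ 0.7706, -0.0537]), array([ 0.7681, -0.0534]), array([ 0.7563, -0.0519])]
pad [381.  229.3] [106  84  11  12 101] [array([ 0.5242, -0.1821]), array([ 0.5236, -0.1808]), array([ 0.5206, -0.1747])]
side
black [357.1 242.4] [86 43 13 10 97] [array([ 0.6632, -0.068 ]), array([ 0.6609, -0.0775]), array([ 0.6503, -0.1216])]
black [356.6 275.5] [ 86  74  12  13 127] [array([ 0.6398, -0.1802]), array([ 0.6378, -0.1884]), array([ 0.6285, -0.2263])]
bright [314.8 228.6] [44 30 12  8 67] [array([0.5576, 0.0017]), array([ 0.5566, -0.0087]), array([ 0.5518, -0.0566])]
bright [331.8 246.1] [57 43 18 12 89] [array([ 0.5941, -0.0717]), array([ 0.5927, -0.0812]), array([ 0.5859, -0.125 ])]
pad [378.  234.9] [98 33 24 12 47] [array([ 0.7251, -0.0483]), array([ 0.7221, -0.0581]), array([ 0.7081, -0.1032])]
pad [396. 240.] [104  41  56   9  63] [array([ 0.7686, -0.0745]), array([ 0.765, -0.084]), array([ 0.7487, -0.1276])]
pad [328.5 240.4] [59 44 13  6 26] [array([ 0.5886, -0.0493]), array([ 0.5872, -0.0591]), array([ 0.5807, -0.1041])]
pad [331.  255.8] [57 56 18 12 96] [array([ 0.587 , -0.1058]), array([ 0.5856, -0.115 ]), array([ 0.5792, -0.1569])]
pad [339.9 266.1] [59 71 32  3 35] [array([ 0.6038, -0.1441]), array([ 0.6022, -0.1527]), array([ 0.5949, -0.1926])]
pad [310.5 281. ] [38 80 16 12 47] [array([ 0.5247, -0.1811]), array([ 0.5241, -0.1893]), array([ 0.5211, -0.2271])]
pad [353.7 288.4] [83 86 16 11 32] [array([ 0.6251, -0.2187]), array([ 0.6233, -0.2264]), array([ 0.6148, -0.2622])]
(358, 183) [61 62 61]
(389, 190) [71 72 70]
(320, 217) [126 131 137]
(381, 229) [141 143 144]
(345, 225) [90 93 95]
(357, 243) [29 28 31]
(315, 229) [152 152 163]
(311, 281) [144 141 145]
```

```bash
python3 - <<'E'
import pickle,numpy as np
from h import *
from scipy.spatial.transform import Rotation as R
from workcell import monitor
d=pickle.load(open("c0.pkl","rb"));t=d["top"];s=d["side"]
f=lambda cx,cy:(270+(cx+.5)*160/768-.5,140+(cy+.5)*125/600-.5)
g=lambda cx,cy:(265+(cx+.5)*160/720-.5,195+(cy+.5)*130/585-.5)
print("parked",ray(t,*f(243,373),.016),ray(s,*g(226,153),.016))
print("pad",ray(t,*f(535,430),.006),ray(s,*g(207,390),.006))
print("mag top",ray(t,*f(407,318),.05)); print("cap",ray(t,*f(428,208),.062),ray(s,*g(415,212),.062))
print("nozzle",ray(t,*f(383,530),.03),"nut",ray(t,*f(291,250),.034))
M=R.from_rotvec(monitor.read_state()["tcp_rot"]).as_matrix();print(M)
E
```

```text
parked [ 0.55622411 -0.00782762  0.016     ] [ 0.55669343 -0.00880562  0.016     ]
pad [ 0.52449408 -0.18234304  0.006     ] [ 0.52486871 -0.18193991  0.006     ]
mag top [ 0.58606579 -0.10295083  0.05      ]
cap [ 0.64888076 -0.11430579  0.062     ] [ 0.65023339 -0.11911649  0.062     ]
nozzle [ 0.4638613  -0.09026577  0.03      ] nut [ 0.62783001 -0.03566848  0.034     ]
[[-5.92099666e-04  2.50090063e-01  9.68222397e-01]
 [-1.97475920e-03  9.68220386e-01 -2.50090751e-01]
 [-9.99997875e-01 -2.06008474e-03 -7.94153143e-05]]
```

Request:
{"api": "play_rows", "payload": {"deltas": [{"x": 20,"y": -40,"z": 40,"wz": 1,"fingers": 1},{"x": 50,"y": -90,"z": 90,"wz": 2,"fingers": 1},{"x": 80,"y": -145,"z": 90,"wz": 3,"fingers": 1},{"x": 110,"y": -200,"z": 90,"wz": 4,"fingers": 1},{"x": 140,"y": -255,"z": 90,"wz": 4.1,"fingers": 1},{"x": 170,"y": -310,"z": 90,"wz": 4.1,"fingers": 1},{"x": 200,"y": -365,"z": 90,"wz": 4.1,"fingers": 1},{"x": 230,"y": -420,"z": 90,"wz": 4.1,"fingers": 1},{"x": 260,"y": -475,"z": 90,"wz": 4.1,"fingers": 1},{"x": 290,"y": -530,"z": 90,"wz": 4.1,"fingers": 1},{"x": 320,"y": -585,"z": 90,"wz": 4.1,"fingers": 1},{"x": 350,"y": -640,"z": 90,"wz": 4.1,"fingers": 1},{"x": 380,"y": -690,"z": 90,"wz": 4.1,"fingers": 1},{"x": 400,"y": -735,"z": 90,"wz": 4.1,"fingers": 1},{"x": 410,"y": -755,"z": 90,"wz": 4.1,"fingers": 1},{"x": 410,"y": -755,"z": 90,"wz": 4.1,"fingers": 1},{"x": 410,"y": -755,"z": 90,"wz": 4.1,"fingers": 1}], "grip_force": 40}}

```text
schema error: expected keys wx, wy, wz, x, y, z, fingers
```

```bash
python3 - <<'E'
from workcell import monitor, eyes
import cv2,pickle
s=monitor.read_state(); print(s["time"],s["tool_pos"],s["tcp_rot"],s["wrist_force"],s["width"])
c=eyes.read_camera("wrist"); cv2.imwrite("pics/w1.png",c["frame"][:,:,::-1]); print(c["tool_from_camera"],c["K"])
pickle.dump((s,c),open("w1.pkl","wb"))
E
```

```text
0.1 [0.16861592 0.65287321 0.21266702] [ 0.19684105  1.56201066 -0.20004262] [ 0.07604394  1.05583033 -1.1686643 ] 0.9996593293591419
[[ 9.57163869e-04 -2.64574661e-01  9.64364730e-01 -1.59804184e-01]
 [ 9.99999468e-01 -1.17944049e-04 -1.02489062e-03  4.66847439e-05]
 [ 3.84901170e-04  9.64365198e-01  2.64574408e-01 -6.73663995e-02]
 [ 0.00000000e+00  0.00000000e+00  0.00000000e+00  1.00000000e+00]] [[314.29852382   0.         316.55585361]
 [  0.         314.29852382 201.09980767]
 [  0.           0.           1.        ]]
```

View pics/w1.png

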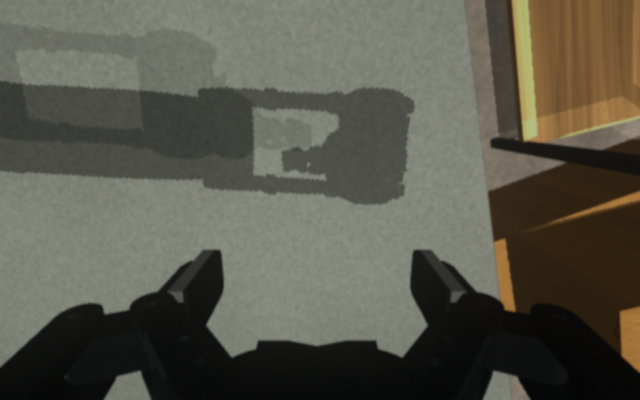

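The interface needs every key in each row, so I'm sending it again with all seven. The picture shows only bare bench and the open fingers.

Request:
{"api": "play_rows", "payload": {"deltas": [{"x": 20,"y": -40,"z": 40,"wx": 0,"wy": 0,"wz": 1,"fingers": 1},{"x": 50,"y": -90,"z": 90,"wx": 0,"wy": 0,"wz": 2,"fingers": 1},{"x": 80,"y": -145,"z": 90,"wx": 0,"wy": 0,"wz": 3,"fingers": 1},{"x": 110,"y": -200,"z": 90,"wx": 0,"wy": 0,"wz": 4,"fingers": 1},{"x": 140,"y": -255,"z": 90,"wx": 0,"wy": 0,"wz": 4.1,"fingers": 1},{"x": 170,"y": -310,"z": 90,"wx": 0,"wy": 0,"wz": 4.1,"fingers": 1},{"x": 200,"y": -365,"z": 90,"wx": 0,"wy": 0,"wz": 4.1,"fingers": 1},{"x": 230,"y": -420,"z": 90,"wx": 0,"wy": 0,"wz": 4.1,"fingers": 1},{"x": 260,"y": -475,"z": 90,"wx": 0,"wy": 0,"wz": 4.1,"fingers": 1},{"x": 290,"y": -530,"z": 90,"wx": 0,"wy": 0,"wz": 4.1,"fingers": 1},{"x": 320,"y": -585,"z": 90,"wx": 0,"wy": 0,"wz": 4.1,"fingers": 1},{"x": 350,"y": -640,"z": 90,"wx": 0,"wy": 0,"wz": 4.1,"fingers": 1},{"x": 380,"y": -690,"z": 90,"wx": 0,"wy": 0,"wz": 4.1,"fingers": 1},{"x": 390,"y": -735,"z": 90,"wx": 0,"wy": 0,"wz": 4.1,"fingers": 1},{"x": 390,"y": -755,"z": 90,"wx": 0,"wy": 0,"wz": 4.1,"fingers": 1},{"x": 390,"y": -755,"z": 90,"wx": 0,"wy": 0,"wz": 4.1,"fingers": 1},{"x": 390,"y": -755,"z": 90,"wx": 0,"wy": 0,"wz": 4.1,"fingers": 1}], "grip_force": 40}}

```text
time: 2.28
tool_pos: [0.5584, -0.1001, 0.3039]
tcp_rot: [0.142, 1.566, -0.141]
wrist_force: [-0.2, 0.1, 0.5]
width: -0.005
```

```bash
python3 - <<'E'
from workcell import monitor, eyes
import cv2,pickle
s=monitor.read_state(); print(s["time"],s["tool_pos"],s["tcp_rot"],s["wrist_force"],s["width"])
c=eyes.read_camera("wrist"); cv2.imwrite("pics/w2.png",c["frame"][:,:,::-1])
pickle.dump((s,c),open("w2.pkl","wb"))
E
```

```text
2.275 [ 0.55841177 -0.10011241  0.30389239] [ 0.14239322  1.56639467 -0.14099355] [-0.16212549  0.14440668  0.49152823] -0.004963792005552293
```

View pics/w2.png

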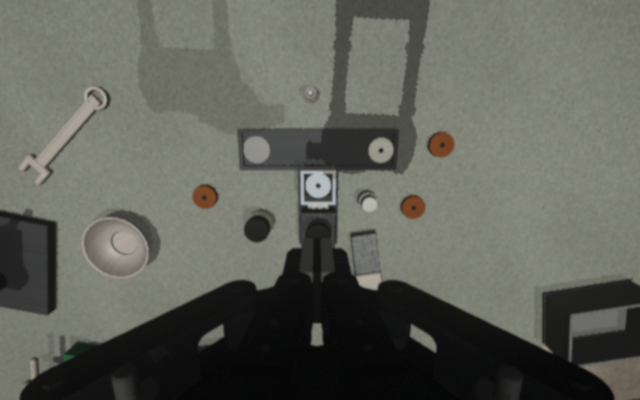

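```bash
cat >> h.py <<'E'
from scipy.spatial.transform import Rotation as Rot
def wview(s,c):
    T=np.eye(4);T[:3,:3]=Rot.from_rotvec(s["tcp_rot"]).as_matrix();T[:3,3]=s["tool_pos"]
    return dict(K=c["K"],view=np.linalg.inv(T@np.array(c["tool_from_camera"])))
E
python3 - <<'E'
import pickle,cv2
from h import *
s,c=pickle.load(open("w2.pkl","rb"));w=wview(s,c);im=c["frame"].astype(int)
def cen(x0,y0,x1,y1,f):
    m=f(im[y0:y1,x0:x1]).astype(np.uint8);k,l,st,ce=cv2.connectedComponentsWithStats(m)
    i=1+st[1:,4].argmax();return ce[i]+[x0,y0],st[i]
for nm,roi,z in (("pad",(240,130,275,167),.006),("parked",(366,134,395,166),.016)):
    p,st=cen(*roi,lambda i:i.min(2)>105);print(nm,p,st,ray(w,*p,z))
for nm,p,z in (("mag",(318.5,187),.05),("outerL",(238,150),.011),("outerR",(399,150),.011)): print(nm,ray(w,*p,z))
# lane long front edge slope
pts=[ray(w,u,v,.011) for u,v in((239,129),(397,129),(239,171),(398,170))];print(np.round(pts,4))
E
```

```text
pad [256.17844523 149.16607774] [  4   6  26  27 566] [ 0.52331127 -0.18248408  0.006     ]
parked [380.52242152 149.63004484] [  3   4  24  24 446] [ 0.55487615 -0.00766888  0.016     ]
mag [ 0.58474194 -0.10238152  0.05      ]
outerL [ 0.51944936 -0.20729311  0.011     ]
outerR [0.56084892 0.01915041 0.011     ]
[[ 0.4912 -0.1987  0.011 ]
 [ 0.5312  0.0197  0.011 ]
 [ 0.5492 -0.2133  0.011 ]
 [ 0.5893  0.0145  0.011 ]]
```

Request:
{"api": "play_rows", "payload": {"deltas": [{"x": 46,"y": -8,"z": -30,"wx": 0,"wy": 0,"wz": 0,"fingers": 1},{"x": 92,"y": -15,"z": -70,"wx": 0,"wy": 0,"wz": 0,"fingers": 1},{"x": 92,"y": -15,"z": -120,"wx": 0,"wy": 0,"wz": 0,"fingers": 1},{"x": 92,"y": -15,"z": -165,"wx": 0,"wy": 0,"wz": 0,"fingers": 1},{"x": 92,"y": -15,"z": -195,"wx": 0,"wy": 0,"wz": 0,"fingers": 1},{"x": 92,"y": -15,"z": -204,"wx": 0,"wy": 0,"wz": 0,"fingers": 1},{"x": 92,"y": -15,"z": -204,"wx": 0,"wy": 0,"wz": 0,"fingers": 1},{"x": 92,"y": -15,"z": -204,"wx": 0,"wy": 0,"wz": 0,"fingers": 1}]}}

```text
time: 3.32
tool_pos: [0.6525, -0.1163, 0.1023]
tcp_rot: [0.141, 1.562, -0.142]
wrist_force: [-0.1, -0.2, -0.8]
width: 0.001
```

```bash
python3 - <<'E'
from workcell import monitor, eyes
import cv2,pickle
s=monitor.read_state(); print(s["time"],s["tool_pos"],s["tcp_rot"],s["wrist_force"],s["width"])
c=eyes.read_camera("wrist"); b=eyes.read_camera("side")
A=cv2.resize(c["frame"][100:300,200:440,::-1],(480,400)); B=cv2.resize(b["frame"][195:325,265:425,::-1],(492,400))
cv2.imwrite("pics/w3.png",cv2.resize(cv2.hconcat([A,B]),(800,329)))
E
```

```text
3.325 [ 0.65245218 -0.1163205   0.10233371] [ 0.14145818  1.56233885 -0.14210728] [-0.05230705 -0.15815309 -0.79372481] 0.0006495535491552137
```

View pics/w3.png

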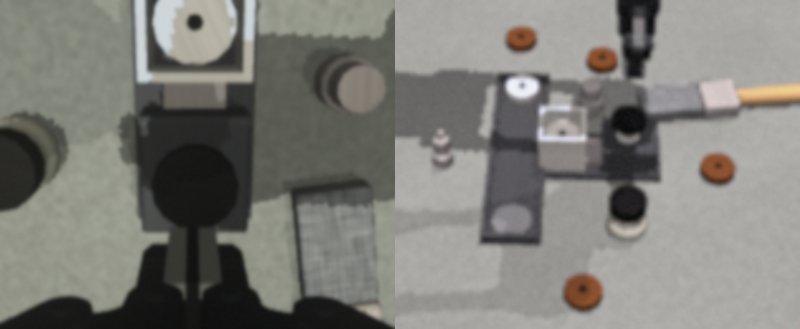

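```bash
python3 - <<'E'
from workcell import monitor, eyes
import cv2
from h import *
s=monitor.read_state(); M=Rot.from_rotvec(s["tcp_rot"]).as_matrix(); print(s["tool_pos"],M[:,0])
tip=s["tool_pos"]+.022*M[:,0]
c=eyes.read_camera("wrist");w=wview(s,c); b=eyes.read_camera("side");t=eyes.read_camera("top")
cap=np.array([.6505,-.115,.062])
for n,k in(("w",w),("s",b),("t",t)): print(n,"tip",proj(k,tip),"cap",proj(k,cap),"tcp",proj(k,s["tool_pos"]))
# depth at cap in wrist
for u,v in ((315,210),(318,205),(318,215)):
    z=c["depth"][v,u]; p=np.linalg.inv(c["K"])@[u,v,1]*z; print(u,v,z,(np.linalg.inv(w["view"])@[*p,1])[:3])
B=cv2.resize(b["frame"][170:270,300:420,::-1],(720,600),interpolation=cv2.INTER_CUBIC)
cv2.imwrite("pics/s4.png",B)
cv2.imwrite("pics/w4.png",cv2.resize(c["frame"][150:350,200:440,::-1],(720,600)))
E
```

```text
[ 0.65229507 -0.11661758  0.10219164] [ 3.60022287e-03 -7.55405197e-04 -9.99993234e-01]
w tip [316.75710857 228.55835963] cap [318.66707773 215.96669026] tcp [316.7448216  242.58455097]
s tip [357.78156171 235.76797677] cap [356.62027534 240.55108707] tcp [358.12165249 229.36757531]
t tip [360.16443585 180.58769762] cap [359.01951722 182.36432467] tcp [360.85534861 179.22290026]
315 210 0.2094433 [ 0.64608795 -0.1166799   0.06156071]
318 205 0.20810533 [ 0.64292191 -0.11407233  0.06195011]
318 215 0.20969167 [ 0.64968222 -0.11530501  0.06221548]
```

View pics/s4.png

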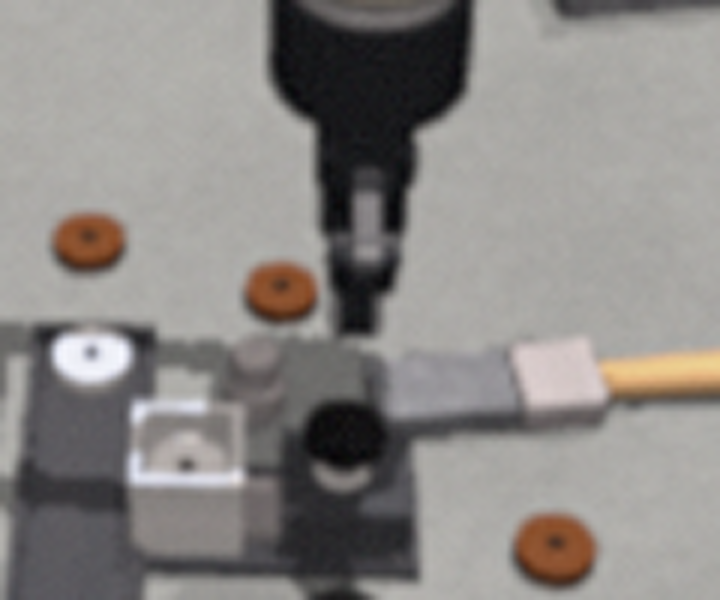

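View pics/w4.png

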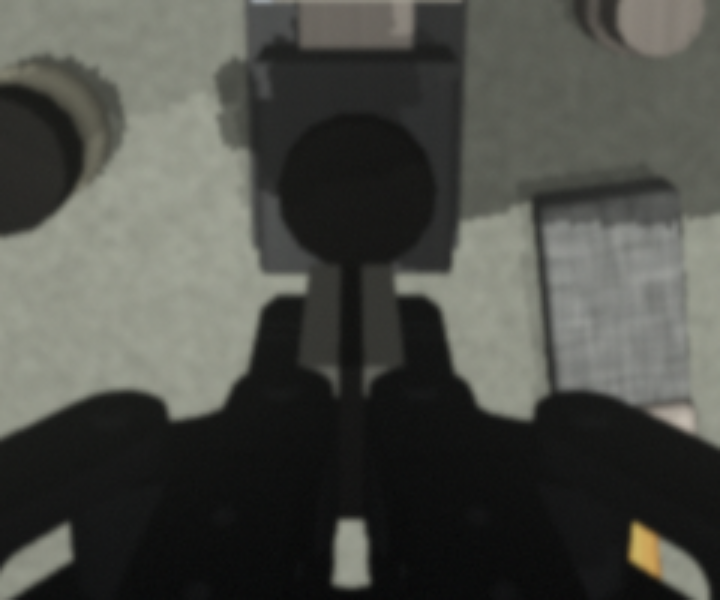

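```bash
python3 - <<'E'
from workcell import monitor, eyes
import cv2
from h import *
s=monitor.read_state(); T=np.eye(4);T[:3,:3]=Rot.from_rotvec(s["tcp_rot"]).as_matrix();T[:3,3]=s["tool_pos"]
c=eyes.read_camera("wrist"); b=eyes.read_camera("side")
def pts(d,K):
    v,u=np.mgrid[:400,:640]; z=d
    return np.stack([(u-K[0,2])*z/K[0,0],(v-K[1,2])*z/K[1,1],z,np.ones_like(z)],-1)
W=pts(c["depth"],c["K"])@np.array(c["tool_from_camera"]).T
for v in range(215,275,4): print(v,[tuple((W[v,u,:3]*1000).round(0)) for u in (308,316,325)])
S=pts(b["depth"],b["K"])@np.linalg.inv(b["view"]).T
print("side")
for v in range(205,246,3): print(v,[tuple((S[v,u,:3]*1000).round(0)) for u in (357,359,361)])
E
```

```text
215 [(np.float64(39.0), np.float64(-6.0), np.float64(-3.0)), (np.float64(40.0), np.float64(-1.0), np.float64(-3.0)), (np.float64(39.0), np.float64(5.0), np.float64(-3.0))]
219 [(np.float64(39.0), np.float64(-6.0), np.float64(-0.0)), (np.float64(39.0), np.float64(-1.0), np.float64(-0.0)), (np.float64(38.0), np.float64(5.0), np.float64(-1.0))]
223 [(np.float64(40.0), np.float64(-6.0), np.float64(3.0)), (np.float64(38.0), np.float64(-1.0), np.float64(2.0)), (np.float64(40.0), np.float64(6.0), np.float64(3.0))]
227 [(np.float64(39.0), np.float64(-6.0), np.float64(5.0)), (np.float64(40.0), np.float64(-1.0), np.float64(6.0)), (np.float64(40.0), np.float64(6.0), np.float64(5.0))]
231 [(np.float64(39.0), np.float64(-6.0), np.float64(8.0)), (np.float64(39.0), np.float64(-1.0), np.float64(8.0)), (np.float64(39.0), np.float64(6.0), np.float64(8.0))]
235 [(np.float64(40.0), np.float64(-6.0), np.float64(11.0)), (np.float64(38.0), np.float64(-1.0), np.float64(11.0)), (np.float64(41.0), np.float64(6.0), np.float64(12.0))]
239 [(np.float64(-22.0), np.float64(-4.0), np.float64(-11.0)), (np.float64(-2
[... 3391 characters left out ...]
 np.float64(-34.0), np.float64(-0.0)), (np.float64(676.0), np.float64(-33.0), np.float64(-2.0)), (np.float64(677.0), np.float64(-52.0), np.float64(16.0))]
238 [(np.float64(653.0), np.float64(-109.0), np.float64(65.0)), (np.float64(658.0), np.float64(-107.0), np.float64(62.0)), (np.float64(663.0), np.float64(-108.0), np.float64(63.0))]
241 [(np.float64(651.0), np.float64(-117.0), np.float64(63.0)), (np.float64(656.0), np.float64(-117.0), np.float64(61.0)), (np.float64(661.0), np.float64(-118.0), np.float64(62.0))]
244 [(np.float64(649.0), np.float64(-127.0), np.float64(62.0)), (np.float64(654.0), np.float64(-127.0), np.float64(62.0)), (np.float64(658.0), np.float64(-130.0), np.float64(64.0))]
```

Both cameras' depth puts the fingertips at z of about 0.118 m while the TCP reads 0.102 m. That means the tips are about 17 mm behind the TCP, not 22 mm ahead as stated. I'll go down by feel and find contact from the force.

Request:
{"api": "play_rows", "payload": {"deltas": [{"x": -2,"y": 1,"z": -6,"wx": 0,"wy": 0,"wz": 0,"fingers": 1},{"x": -2,"y": 1,"z": -12,"wx": 0,"wy": 0,"wz": 0,"fingers": 1},{"x": -2,"y": 1,"z": -16,"wx": 0,"wy": 0,"wz": 0,"fingers": 1},{"x": -2,"y": 1,"z": -16,"wx": 0,"wy": 0,"wz": 0,"fingers": 1}]}}

```text
time: 4.18
tool_pos: [0.6483, -0.1154, 0.083]
tcp_rot: [0.142, 1.568, -0.142]
wrist_force: [0.3, -1.1, 1.5]
width: -0.002
```

Request:
{"api": "play_rows", "payload": {"deltas": [{"x": 0,"y": 0,"z": -2,"wx": 0,"wy": 0,"wz": 0,"fingers": 1},{"x": 0,"y": 0,"z": -4,"wx": 0,"wy": 0,"wz": 0,"fingers": 1},{"x": 0,"y": 0,"z": -4,"wx": 0,"wy": 0,"wz": 0,"fingers": 1}]}}

```text
time: 4.55
tool_pos: [0.6487, -0.1154, 0.0797]
tcp_rot: [0.142, 1.566, -0.142]
wrist_force: [-0.6, 0.3, -0.3]
width: 0.003
```

Request:
{"api": "play_rows", "payload": {"deltas": [{"x": 0,"y": 0,"z": -2,"wx": 0,"wy": 0,"wz": 0,"fingers": 1},{"x": 0,"y": 0,"z": -4,"wx": 0,"wy": 0,"wz": 0,"fingers": 1},{"x": 0,"y": 0,"z": -4,"wx": 0,"wy": 0,"wz": 0,"fingers": 1}]}}

```text
time: 4.92
tool_pos: [0.6486, -0.1154, 0.0756]
tcp_rot: [0.142, 1.567, -0.142]
wrist_force: [0.1, -0.1, -0.4]
width: -0.004
```

No force at 0.0756, which is 8 mm below the contact height the stated offset gives. That agrees with the cameras.

Request:
{"api": "play_rows", "payload": {"deltas": [{"x": 0,"y": 0,"z": -5,"wx": 0,"wy": 0,"wz": 0,"fingers": 1},{"x": 0,"y": 0,"z": -10,"wx": 0,"wy": 0,"wz": 0,"fingers": 1},{"x": 0,"y": 0,"z": -15,"wx": 0,"wy": 0,"wz": 0,"fingers": 1},{"x": 0,"y": 0,"z": -18,"wx": 0,"wy": 0,"wz": 0,"fingers": 1},{"x": 0,"y": 0,"z": -18,"wx": 0,"wy": 0,"wz": 0,"fingers": 1}]}}

```text
time: 5.55
tool_pos: [0.6485, -0.1154, 0.0573]
tcp_rot: [0.142, 1.567, -0.142]
wrist_force: [-0.8, -0.2, -1.1]
width: 0.003
```

```bash
python3 - <<'E'
from workcell import monitor, eyes
import cv2
from h import *
s=monitor.read_state();print(s["tool_pos"],s["wrist_force"]);M=Rot.from_rotvec(s["tcp_rot"]).as_matrix()
c=eyes.read_camera("wrist"); b=eyes.read_camera("side")
print("tip@-17:",proj(b,s["tool_pos"]-.017*M[:,0]))
A=cv2.resize(c["frame"][150:350,200:440,::-1],(400,333)); B=cv2.resize(b["frame"][180:270,310:418,::-1],(400,333),interpolation=cv2.INTER_CUBIC)
cv2.imwrite("pics/w5.png",cv2.hconcat([A,B]))
E
```

```text
[ 0.64848087 -0.11537756  0.05734583] [-0.76543347 -0.16304749 -1.09380276]
tip@-17: [356.05658439 237.24860685]
```

View pics/w5.png

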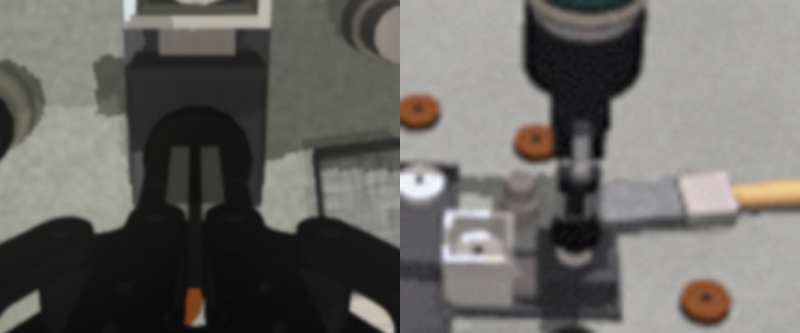

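The tips are about centred over the cap and still roughly 10 mm above it.

Request:
{"api": "play_rows", "payload": {"deltas": [{"x": 0,"y": 0,"z": -4,"wx": 0,"wy": 0,"wz": 0,"fingers": 1},{"x": 0,"y": 0,"z": -8,"wx": 0,"wy": 0,"wz": 0,"fingers": 1},{"x": 0,"y": 0,"z": -8,"wx": 0,"wy": 0,"wz": 0,"fingers": 1}]}}

```text
time: 6.02
tool_pos: [0.6483, -0.1153, 0.0492]
tcp_rot: [0.142, 1.567, -0.142]
wrist_force: [-0.2, 0.2, 0.2]
width: 0.002
```

Request:
{"api": "play_rows", "payload": {"deltas": [{"x": 0,"y": 0,"z": -2,"wx": 0,"wy": 0,"wz": 0,"fingers": 1},{"x": 0,"y": 0,"z": -4,"wx": 0,"wy": 0,"wz": 0,"fingers": 1},{"x": 0,"y": 0,"z": -4,"wx": 0,"wy": 0,"wz": 0,"fingers": 1}]}}

```text
time: 6.4
tool_pos: [0.6486, -0.1154, 0.0456]
tcp_rot: [0.142, 1.567, -0.142]
wrist_force: [0.4, 0.1, -0.6]
width: 0.004
```

Request:
{"api": "play_rows", "payload": {"deltas": [{"x": 0,"y": 0,"z": -2,"wx": 0,"wy": 0,"wz": 0,"fingers": 1},{"x": 0,"y": 0,"z": -4,"wx": 0,"wy": 0,"wz": 0,"fingers": 1},{"x": 0,"y": 0,"z": -4,"wx": 0,"wy": 0,"wz": 0,"fingers": 1}]}}

```text
time: 6.78
tool_pos: [0.6491, -0.1155, 0.0423]
tcp_rot: [0.142, 1.565, -0.142]
wrist_force: [-1.6, 0.5, 2.9]
width: 0.001
```

Request:
{"api": "play_rows", "payload": {"deltas": [{"x": 0,"y": 0,"z": -3,"wx": 0,"wy": 0,"wz": 0,"fingers": 1},{"x": 0,"y": 0,"z": -6,"wx": 0,"wy": 0,"wz": 0,"fingers": 1},{"x": 0,"y": 0,"z": -9,"wx": 0,"wy": 0,"wz": 0,"fingers": 1},{"x": 0,"y": 0,"z": -12,"wx": 0,"wy": 0,"wz": 0,"fingers": 1},{"x": 0,"y": 0,"z": -15,"wx": 0,"wy": 0,"wz": 0,"fingers": 1},{"x": 0,"y": 0,"z": -18,"wx": 0,"wy": 0,"wz": 0,"fingers": 1},{"x": 0,"y": 0,"z": -18,"wx": 0,"wy": 0,"wz": 0,"fingers": 1}]}}

```text
time: 7.65
tool_pos: [0.6492, -0.1155, 0.0248]
tcp_rot: [0.142, 1.566, -0.142]
wrist_force: [-3.1, -0.0, 7.7]
width: 0.003
```

Request:
{"api": "play_rows", "payload": {"deltas": [{"x": 0,"y": 0,"z": -1,"wx": 0,"wy": 0,"wz": 0,"fingers": 1},{"x": 0,"y": 0,"z": -2,"wx": 0,"wy": 0,"wz": 0,"fingers": 1},{"x": 0,"y": 0,"z": -2,"wx": 0,"wy": 0,"wz": 0,"fingers": 1}]}}

```text
time: 8.02
tool_pos: [0.6493, -0.1156, 0.0246]
tcp_rot: [0.142, 1.565, -0.142]
wrist_force: [-5.8, 0.7, 15.4]
width: -0.005
```

Request:
{"api": "play_rows", "payload": {"deltas": [{"x": 0,"y": 0,"z": -2,"wx": 0,"wy": 0,"wz": 0,"fingers": 1},{"x": 0,"y": 0,"z": -4,"wx": 0,"wy": 0,"wz": 0,"fingers": 1},{"x": 0,"y": 0,"z": -4,"wx": 0,"wy": 0,"wz": 0,"fingers": 1},{"x": 0,"y": 0,"z": -4,"wx": 0,"wy": 0,"wz": 0,"fingers": 1}]}}

```text
time: 8.52
tool_pos: [0.6495, -0.1156, 0.0243]
tcp_rot: [0.142, 1.565, -0.142]
wrist_force: [-14.4, 2.2, 33.8]
width: 0.0
```

```bash
python3 - <<'E'
from workcell import monitor, eyes
import cv2
from h import *
s=monitor.read_state();print(s["tool_pos"],s["wrist_force"])
c=eyes.read_camera("wrist"); b=eyes.read_camera("side")
A=cv2.resize(c["frame"][0:300,140:500,::-1],(400,333)); B=cv2.resize(b["frame"][205:305,290:410,::-1],(400,333),interpolation=cv2.INTER_CUBIC)
cv2.imwrite("pics/w6.png",cv2.hconcat([A,B]))
E
```

```text
[ 0.64952021 -0.11562427  0.02433289] [-14.37695115   2.23484821  33.78847505]
```

View pics/w6.png

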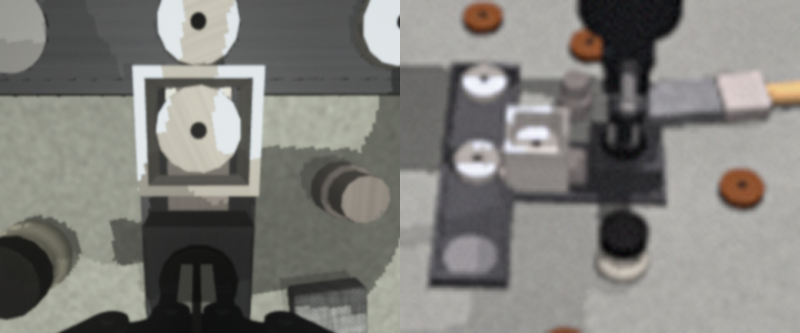

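The disc is in the middle of the lane (side crop (477,160)). Now I'll let the plunger come up.

Request:
{"api": "play_rows", "payload": {"deltas": [{"x": 0,"y": 0,"z": 6,"wx": 0,"wy": 0,"wz": 0,"fingers": 1},{"x": 0,"y": 0,"z": 12,"wx": 0,"wy": 0,"wz": 0,"fingers": 1},{"x": 0,"y": 0,"z": 18,"wx": 0,"wy": 0,"wz": 0,"fingers": 1},{"x": 0,"y": 0,"z": 24,"wx": 0,"wy": 0,"wz": 0,"fingers": 1},{"x": 0,"y": 0,"z": 32,"wx": 0,"wy": 0,"wz": 0,"fingers": 1},{"x": 0,"y": 0,"z": 60,"wx": 0,"wy": 0,"wz": 0,"fingers": 1},{"x": 0,"y": 0,"z": 110,"wx": 0,"wy": 0,"wz": 0,"fingers": 1},{"x": -50,"y": 4,"z": 150,"wx": 0,"wy": 0,"wz": 0,"fingers": 1},{"x": -90,"y": 10,"z": 160,"wx": 0,"wy": 0,"wz": 0,"fingers": 1},{"x": -90,"y": 10,"z": 160,"wx": 0,"wy": 0,"wz": 0,"fingers": 1},{"x": -90,"y": 10,"z": 160,"wx": 0,"wy": 0,"wz": 0,"fingers": 1}]}}

```text
time: 10.0
tool_pos: [0.5588, -0.1054, 0.1775]
tcp_rot: [0.142, 1.566, -0.142]
wrist_force: [-0.0, 0.3, -0.1]
width: 0.001
```

```bash
python3 - <<'E'
from workcell import monitor, eyes
import cv2,pickle
from h import *
s=monitor.read_state();print(s["tool_pos"],s["wrist_force"])
c=eyes.read_camera("wrist"); b=eyes.read_camera("side");t=eyes.read_camera("top")
pickle.dump((s,c,b,t),open("p7.pkl","wb"))
A=cv2.resize(c["frame"][30:270,160:460,::-1],(400,320)); B=cv2.resize(b["frame"][205:305,290:415,::-1],(400,320),interpolation=cv2.INTER_CUBIC)
cv2.imwrite("pics/w7.png",cv2.hconcat([A,B]))
E
```

```text
[ 0.55884621 -0.10544993  0.17752593] [-0.00120445  0.31511016 -0.07179331]
```

View pics/w7.png

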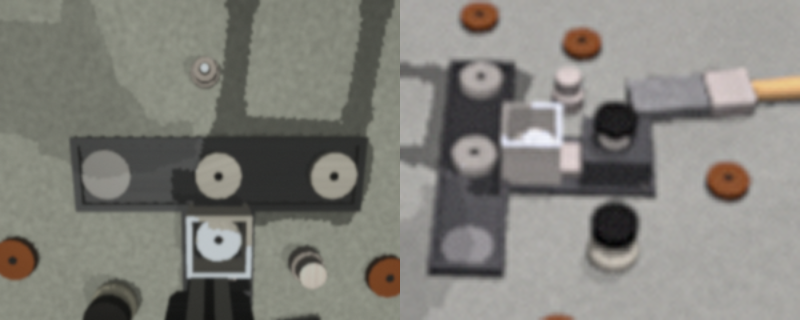

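The plunger is up, one disc lies out (left crop (218,175)), and the magazine still holds discs. Now I'll measure it.

```bash
python3 - <<'E'
import pickle
from h import *
s,c,b,t=pickle.load(open("p7.pkl","rb"));w=wview(s,c)
f=lambda x,y:(160+x*.75,30+y*.75)
out={k:ray(w,*f(*p),z)[:2] for k,p,z in (("disc",(218,176),.016),("parked",(334,176),.016),("pad",(106,175),.006),("mag",(218.5,246),.05),("topL",(70,138),.011),("topR",(367,138),.011),("botL",(78,211),.011),("botR",(362,211),.011))}
for k,v in out.items(): print(k,v.round(4))
y=out["parked"]-out["pad"];print(np.degrees(np.arctan2(y[0],y[1])),np.linalg.norm(y))
d=c["depth"]
# magazine top disc height
T=np.linalg.inv(w["view"])
u,v=[int(i) for i in f(208,246)];z=d[v,u];print("mag disc",T@np.array([*(np.linalg.inv(c["K"])@[u,v,1]*z),1]))
p=(T@np.dstack  if 0 else None)
# finger extents in tool frame
K=c["K"];vv,uu=np.mgrid[:400,:640];P=np.stack([(uu-K[0,2])*d/K[0,0],(vv-K[1,2])*d/K[1,1],d,np.ones_like(d)],-1)@np.array(c["tool_from_camera"]).T
m=(d>0.03)&(P[...,0]<0)&(P[...,0]>-.12)&(abs(P[...,1])<.07)
for x in range(-100,-10,6):
    k=m&(P[...,0]*1000>x)&(P[...,0]*1000<x+6)
    if k.any(): print(x,k.sum(),(P[k][:,1].min()*1000).round(),(P[k][:,1].max()*1000).round(),(P[k][:,2].min()*1000).round())
E
```

```text
disc [ 0.5396 -0.0949]
parked [ 0.5557 -0.0072]
pad [ 0.5243 -0.1821]
mag [ 0.5844 -0.1032]
topL [ 0.4914 -0.2009]
topR [0.5323 0.0218]
botL [ 0.5478 -0.2098]
botR [0.5887 0.0132]
10.191496774258736 0.17771050458165913
mag disc [ 0.5901352  -0.11202924  0.02586927  1.        ]
-100 7421 -59.0 60.0 -18.0
-94 7135 -54.0 55.0 -18.0
-88 4165 -50.0 50.0 -18.0
-82 2682 -46.0 46.0 -17.0
-76 4623 -41.0 40.0 -14.0
-70 2226 -36.0 35.0 -15.0
-64 1027 -31.0 31.0 -15.0
-58 690 -17.0 16.0 -13.0
-52 276 -14.0 13.0 -12.0
-46 449 -14.0 13.0 -12.0
-40 358 -14.0 13.0 -12.0
-34 337 -14.0 13.0 -12.0
-28 228 -13.0 13.0 -12.0
-22 6 -5.0 6.0 -11.0
```

Request:
{"api": "play_rows", "payload": {"deltas": [{"x": -6,"y": 25,"z": -30,"wx": 0,"wy": 0,"wz": 0,"fingers": 1},{"x": -12,"y": 50,"z": -60,"wx": 0,"wy": 0,"wz": 0,"fingers": 1},{"x": -12,"y": 50,"z": -100,"wx": 0,"wy": 0,"wz": 0,"fingers": 1},{"x": -12,"y": 50,"z": -135,"wx": 0,"wy": 0,"wz": 0,"fingers": 1},{"x": -12,"y": 50,"z": -150,"wx": 0,"wy": 0,"wz": 0,"fingers": 1},{"x": -12,"y": 50,"z": -150,"wx": 0,"wy": 0,"wz": 0,"fingers": 1},{"x": -12,"y": 50,"z": -150,"wx": 0,"wy": 0,"wz": 0,"fingers": 1}]}}

```text
time: 11.02
tool_pos: [0.5484, -0.0558, 0.0292]
tcp_rot: [0.142, 1.564, -0.143]
wrist_force: [1.3, -0.1, 0.5]
width: 0.002
```

```bash
python3 - <<'E'
from workcell import monitor, eyes
import cv2
s=monitor.read_state();print(s["tool_pos"],s["wrist_force"])
c=eyes.read_camera("wrist"); b=eyes.read_camera("side")
A=cv2.resize(c["frame"][30:350,120:520,::-1],(400,320)); B=cv2.resize(b["frame"][205:305,270:395,::-1],(400,320),interpolation=cv2.INTER_CUBIC)
cv2.imwrite("pics/w8.png",cv2.hconcat([A,B]))
E
```

```text
[ 0.54837055 -0.05579292  0.02918117] [ 1.28484685 -0.07666199  0.54415354]
```

View pics/w8.png

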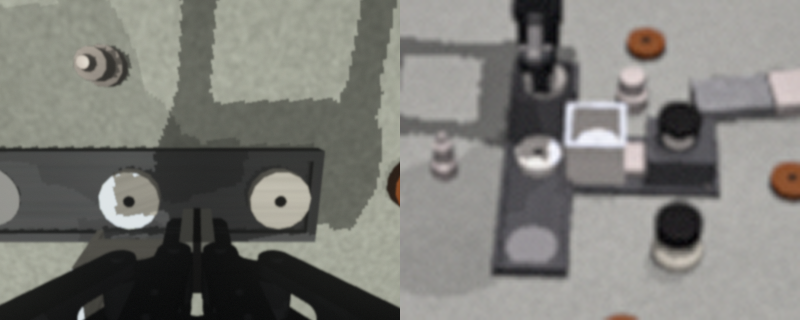

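The tips are midway between the two discs and within the lane. Next I'll lower them to about 10 mm above the bench.

Request:
{"api": "play_rows", "payload": {"deltas": [{"x": -1,"y": 0,"z": -12,"wx": 0,"wy": 0,"wz": 0,"fingers": 1},{"x": -1,"y": 0,"z": -22,"wx": 0,"wy": 0,"wz": 0,"fingers": 1},{"x": -1,"y": 0,"z": -30,"wx": 0,"wy": 0,"wz": 0,"fingers": 1},{"x": -1,"y": 0,"z": -35,"wx": 0,"wy": 0,"wz": 0,"fingers": 1},{"x": -1,"y": 0,"z": -37,"wx": 0,"wy": 0,"wz": 0,"fingers": 1},{"x": -1,"y": 0,"z": -37,"wx": 0,"wy": 0,"wz": 0,"fingers": 1}]}}

```text
time: 11.88
tool_pos: [0.5458, -0.0555, -0.0092]
tcp_rot: [0.142, 1.566, -0.142]
wrist_force: [-0.3, 0.2, 0.1]
width: 0.002
```

```bash
python3 - <<'E'
from workcell import monitor, eyes
import cv2
s=monitor.read_state();print(s["tool_pos"],s["wrist_force"])
c=eyes.read_camera("wrist"); b=eyes.read_camera("side")
A=cv2.resize(c["frame"][30:350,120:520,::-1],(400,320)); B=cv2.resize(b["frame"][205:305,270:395,::-1],(400,320),interpolation=cv2.INTER_CUBIC)
cv2.imwrite("pics/w9.png",cv2.hconcat([A,B]))
E
```

```text
[ 0.54582861 -0.05545456 -0.00924416] [-0.32026537  0.24093121  0.12796393]
```

View pics/w9.png

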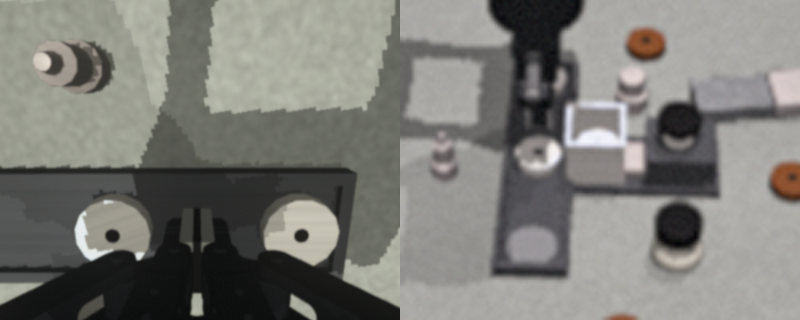

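The tips are in the lane at about 8.5 mm with no contact. Now I'll push towards the pad.

Request:
{"api": "play_rows", "payload": {"deltas": [{"x": -1,"y": -5,"z": 1,"wx": 0,"wy": 0,"wz": 0,"fingers": 1},{"x": -2,"y": -10,"z": 1,"wx": 0,"wy": 0,"wz": 0,"fingers": 1},{"x": -2.5,"y": -15,"z": 1,"wx": 0,"wy": 0,"wz": 0,"fingers": 1},{"x": -3.5,"y": -20,"z": 1,"wx": 0,"wy": 0,"wz": 0,"fingers": 1},{"x": -4.5,"y": -25,"z": 1,"wx": 0,"wy": 0,"wz": 0,"fingers": 1},{"x": -5.5,"y": -30,"z": 1,"wx": 0,"wy": 0,"wz": 0,"fingers": 1},{"x": -6.5,"y": -35,"z": 1,"wx": 0,"wy": 0,"wz": 0,"fingers": 1},{"x": -7,"y": -40,"z": 1,"wx": 0,"wy": 0,"wz": 0,"fingers": 1},{"x": -7,"y": -40,"z": 1,"wx": 0,"wy": 0,"wz": 0,"fingers": 1}]}}

```text
time: 13.1
tool_pos: [0.539, -0.0961, -0.0079]
tcp_rot: [0.142, 1.566, -0.143]
wrist_force: [-1.1, -0.1, 3.5]
width: -0.002
```

```bash
python3 - <<'E'
from workcell import monitor, eyes
import cv2
s=monitor.read_state();print(s["tool_pos"],s["wrist_force"])
c=eyes.read_camera("wrist"); b=eyes.read_camera("side")
A=cv2.resize(c["frame"][30:350,120:520,::-1],(400,320)); B=cv2.resize(b["frame"][205:305,270:395,::-1],(400,320),interpolation=cv2.INTER_CUBIC)
cv2.imwrite("pics/w10.png",cv2.hconcat([A,B]))
E
```

```text
[ 0.53902988 -0.09614375 -0.00789083] [-1.12675585 -0.10367769  3.47191353]
```

View pics/w10.png

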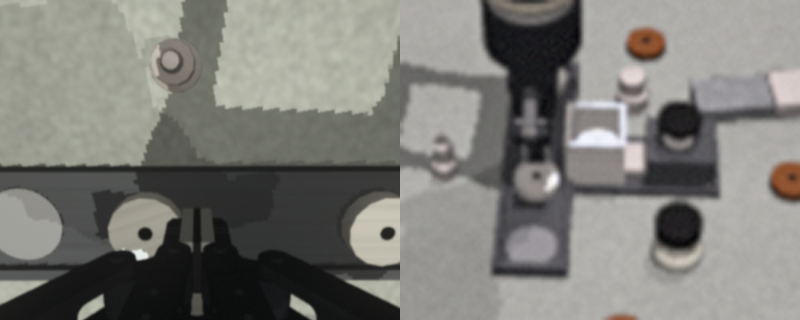

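```bash
python3 - <<'E'
from workcell import monitor, eyes
import cv2
from h import *
s=monitor.read_state();print(s["wrist_force"])
c=eyes.read_camera("wrist");w=wview(s,c);T=np.linalg.inv(w["view"])
cv2.imwrite("pics/w11.png",cv2.resize(c["frame"][210:320,220:360,::-1],(764,600),interpolation=cv2.INTER_CUBIC))
d=c["depth"]
for v in (232,245,258,266):
  for u in (234,245,255,262,275,285,292):
    z=d[v,u];p=T@np.array([*(np.linalg.inv(c["K"])@[u,v,1]*z),1]);print((u,v),(p[:3]*1000).round(1),end=" ")
  print()
b=eyes.read_camera("side")
print("disc centre side",ray(b,270+(537-400)*.3125,205+178*.3125,.016))
E
```

```text
[-0.57516358 -2.07887231  3.09329763]
(234, 232) [ 520.3 -134.1    6.1] (245, 232) [ 518.4 -126.1   14.8] (255, 232) [ 518.6 -121.    16.6] (262, 232) [ 519.1 -117.8   16.9] (275, 232) [ 520.6 -112.2   15.6] (285, 232) [ 522.5 -108.2   12.6] (292, 232) [ 525.7 -106.     5.4] 
(234, 245) [ 522.9 -131.9   17.3] (245, 245) [ 524.  -127.1   16.7] (255, 245) [ 525.3 -122.8   15.5] (262, 245) [ 525.6 -119.4   16.2] (275, 245) [ 526.7 -113.5   16.2] (285, 245) [ 527.4 -108.8   16.6] (292, 245) [ 528.3 -105.8   15.7] 
(234, 258) [ 529.7 -133.9   16.1] (245, 258) [ 530.5 -128.7   16.5] (255, 258) [ 531.4 -124.1   16.3] (262, 258) [ 531.5 -120.6   17.5] (275, 258) [ 533.6 -115.1   15.2] (285, 258) [ 534.1 -110.3   16.1] (292, 258) [ 530.  -105.3   26.3] 
(234, 266) [ 533.4 -134.7   16.9] (245, 266) [ 534.3 -129.5   16.9] (255, 266) [ 535.2 -124.9   16.9] (262, 266) [ 536.2 -121.9   16. ] (275, 266) [ 537.5 -115.9   15.6] (285, 266) [ 529.4 -107.5   34.1] (292, 266) [ 530.2 -104.8   33.5] 
disc centre side [ 0.5373768  -0.12452011  0.016     ]
```

View pics/w11.png

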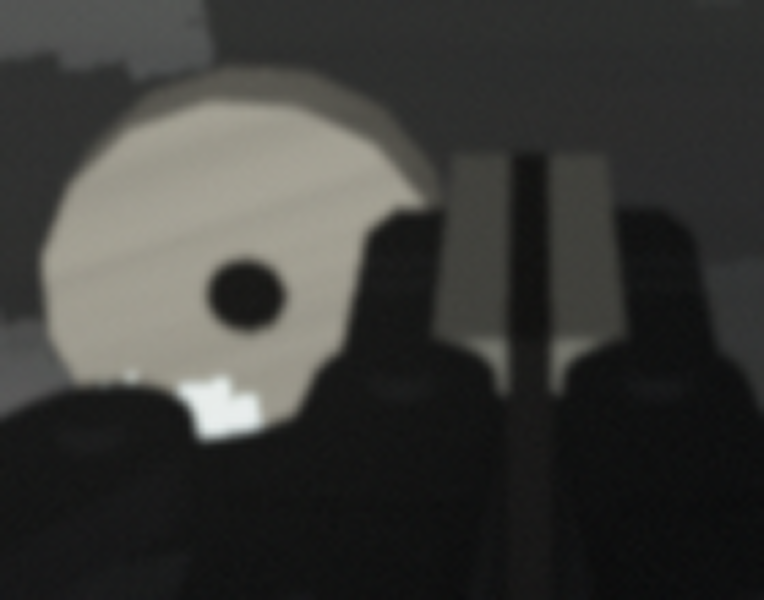

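The disc is flat (top at about 16 mm) and touching the fingertip face, so I'll keep pushing.

Request:
{"api": "play_rows", "payload": {"deltas": [{"x": -1,"y": -5,"z": 0.5,"wx": 0,"wy": 0,"wz": 0,"fingers": 1},{"x": -2,"y": -10,"z": 0.5,"wx": 0,"wy": 0,"wz": 0,"fingers": 1},{"x": -2.5,"y": -15,"z": 0.5,"wx": 0,"wy": 0,"wz": 0,"fingers": 1},{"x": -3.5,"y": -20,"z": 0.5,"wx": 0,"wy": 0,"wz": 0,"fingers": 1},{"x": -4.5,"y": -25,"z": 0.5,"wx": 0,"wy": 0,"wz": 0,"fingers": 1},{"x": -5.5,"y": -30,"z": 0.5,"wx": 0,"wy": 0,"wz": 0,"fingers": 1},{"x": -6.5,"y": -35,"z": 0.5,"wx": 0,"wy": 0,"wz": 0,"fingers": 1},{"x": -7,"y": -40,"z": 0.5,"wx": 0,"wy": 0,"wz": 0,"fingers": 1},{"x": -8,"y": -45,"z": 0.5,"wx": 0,"wy": 0,"wz": 0,"fingers": 1},{"x": -9,"y": -50,"z": 0.5,"wx": 0,"wy": 0,"wz": 0,"fingers": 1},{"x": -10,"y": -54,"z": 0.5,"wx": 0,"wy": 0,"wz": 0,"fingers": 1},{"x": -10,"y": -57,"z": 0.5,"wx": 0,"wy": 0,"wz": 0,"fingers": 1},{"x": -10,"y": -57,"z": 0.5,"wx": 0,"wy": 0,"wz": 0,"fingers": 1}]}}

```text
time: 14.92
tool_pos: [0.5289, -0.1527, -0.0076]
tcp_rot: [0.142, 1.566, -0.143]
wrist_force: [-0.1, -0.5, 1.3]
width: -0.002
```

```bash
python3 - <<'E'
from workcell import monitor, eyes
import cv2
s=monitor.read_state();print(s["tool_pos"],s["wrist_force"])
c=eyes.read_camera("wrist"); b=eyes.read_camera("side")
A=cv2.resize(c["frame"][30:350,120:520,::-1],(400,320)); B=cv2.resize(b["frame"][205:305,270:395,::-1],(400,320),interpolation=cv2.INTER_CUBIC)
cv2.imwrite("pics/w12.png",cv2.hconcat([A,B]))
E
```

```text
[ 0.52885731 -0.15269498 -0.00759943] [-0.05860645 -0.52101174  1.26543288]
```

View pics/w12.png

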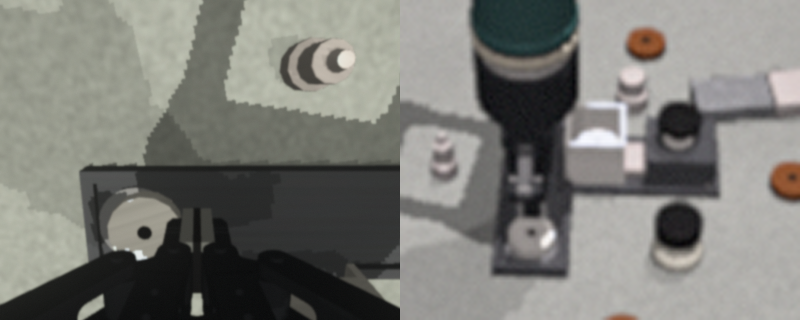

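A few millimetres are left to the stop, so I'll go on gently.

Request:
{"api": "play_rows", "payload": {"deltas": [{"x": -0.5,"y": -2,"z": 0,"wx": 0,"wy": 0,"wz": 0,"fingers": 1},{"x": -1,"y": -4,"z": 0,"wx": 0,"wy": 0,"wz": 0,"fingers": 1},{"x": -1,"y": -4,"z": 0,"wx": 0,"wy": 0,"wz": 0,"fingers": 1}]}}

```text
time: 15.4
tool_pos: [0.5278, -0.1566, -0.0076]
tcp_rot: [0.142, 1.566, -0.142]
wrist_force: [-0.5, 0.4, -0.0]
width: -0.0
```

Request:
{"api": "play_rows", "payload": {"deltas": [{"x": -0.5,"y": -1.5,"z": 0,"wx": 0,"wy": 0,"wz": 0,"fingers": 1},{"x": -0.5,"y": -3,"z": 0,"wx": 0,"wy": 0,"wz": 0,"fingers": 1},{"x": -0.5,"y": -3,"z": 0,"wx": 0,"wy": 0,"wz": 0,"fingers": 1}]}}

```text
time: 15.78
tool_pos: [0.5273, -0.1593, -0.0076]
tcp_rot: [0.143, 1.566, -0.142]
wrist_force: [0.1, 2.1, 0.6]
width: -0.002
```

Request:
{"api": "play_rows", "payload": {"deltas": [{"x": 0,"y": -1,"z": 0,"wx": 0,"wy": 0,"wz": 0,"fingers": 1},{"x": -0.5,"y": -2,"z": 0,"wx": 0,"wy": 0,"wz": 0,"fingers": 1},{"x": -0.5,"y": -2,"z": 0,"wx": 0,"wy": 0,"wz": 0,"fingers": 1}]}}

```text
time: 16.15
tool_pos: [0.527, -0.1597, -0.0077]
tcp_rot: [0.145, 1.566, -0.141]
wrist_force: [0.8, 9.0, 1.0]
width: -0.0
```

```bash
python3 - <<'E'
from workcell import monitor, eyes
import cv2
s=monitor.read_state();print(s["tool_pos"],s["wrist_force"])
c=eyes.read_camera("wrist")
cv2.imwrite("pics/w13.png",cv2.resize(c["frame"][190:310,190:350,::-1],(800,600),interpolation=cv2.INTER_CUBIC))
E
```

```text
[ 0.52699834 -0.15967553 -0.00766519] [0.83987938 8.98675364 0.97098895]
```

View pics/w13.png

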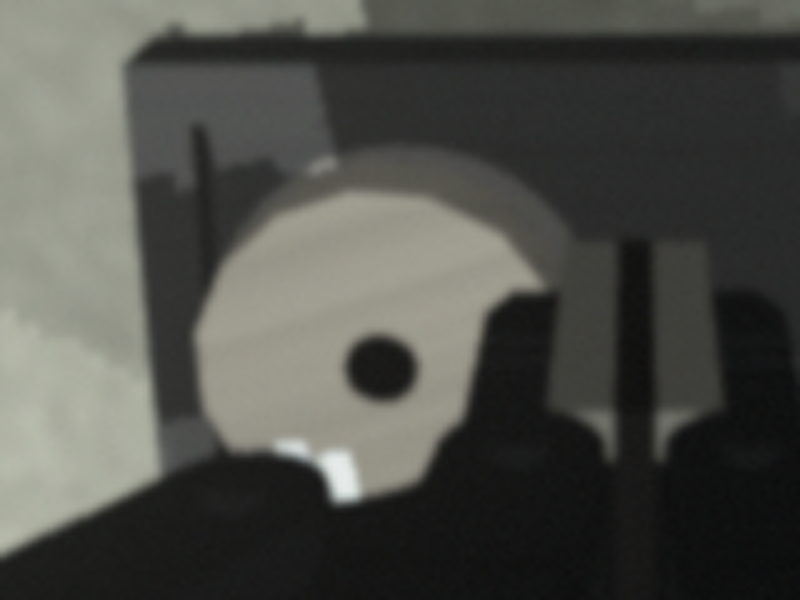

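The force has risen to 9 N with no further motion, so the disc is against the stop. I'll back off first and then rise.

Request:
{"api": "play_rows", "payload": {"deltas": [{"x": 1,"y": 5,"z": 0,"wx": 0,"wy": 0,"wz": 0,"fingers": 1},{"x": 2.5,"y": 12,"z": 0,"wx": 0,"wy": 0,"wz": 0,"fingers": 1},{"x": 2.5,"y": 14,"z": 10,"wx": 0,"wy": 0,"wz": 0,"fingers": 1},{"x": 2.5,"y": 14,"z": 40,"wx": 0,"wy": 0,"wz": 0,"fingers": 1},{"x": 2.5,"y": 14,"z": 90,"wx": 0,"wy": 0,"wz": 0,"fingers": 1},{"x": 2.5,"y": 35,"z": 140,"wx": 0,"wy": 0,"wz": 0,"fingers": 1},{"x": 2.5,"y": 55,"z": 190,"wx": 0,"wy": 0,"wz": 0,"fingers": 1},{"x": 2.5,"y": 55,"z": 190,"wx": 0,"wy": 0,"wz": 0,"fingers": 1},{"x": 2.5,"y": 55,"z": 190,"wx": 0,"wy": 0,"wz": 0,"fingers": 1}]}}

```text
time: 17.32
tool_pos: [0.5292, -0.1065, 0.1828]
tcp_rot: [0.142, 1.565, -0.142]
wrist_force: [0.6, -0.5, -0.5]
width: 0.002
```

```bash
python3 - <<'E'
from workcell import monitor, eyes
import cv2
from h import *
s=monitor.read_state();print(s["time"],s["tool_pos"],s["wrist_force"])
c=eyes.read_camera("wrist"); w=wview(s,c);b=eyes.read_camera("side")
im=c["frame"].astype(int);g=cv2.cvtColor(c["frame"],cv2.COLOR_RGB2GRAY)
T=np.linalg.inv(w["view"]);pd=np.array([.524,-.1822]);pk=np.array([.5555,-.0076])
for nm,q in(("disc",pd),("parked",pk)):
    u,v=proj(w,np.array([*q,.016])).astype(int);x0,y0=u-24,v-24
    sub=c["depth"][y0:v+24,x0:u+24];vv,uu=np.mgrid[y0:y0+sub.shape[0],x0:x0+sub.shape[1]]
    K=c["K"];P=np.stack([(uu-K[0,2])*sub/K[0,0],(vv-K[1,2])*sub/K[1,1],sub,np.ones_like(sub)],-1)@T.T
    m=(P[...,2]>.0135)&(P[...,2]<.02)&(np.hypot(P[...,0]-q[0],P[...,1]-q[1])<.025)
    pts=P[m][:,:3];(ex,ey),r=cv2.minEnclosingCircle((pts[:,:2]*1000).astype(np.float32))
    co=np.linalg.lstsq(np.c_[pts[:,:2],np.ones(len(pts))],pts[:,2],rcond=None)[0]
    print(nm,"mean",pts.mean(0).round(4),"circle",ex,ey,r,"tilt",np.hypot(*co[:2]).round(3),"offset from ref mm",((pts.mean(0)[:2]-q)*1000).round(1))
A=cv2.resize(c["frame"][30:270,160:460,::-1],(400,320)); B=cv2.resize(b["frame"][205:305,290:415,::-1],(400,320),interpolation=cv2.INTER_CUBIC)
cv2.imwrite("pics/w14.png",cv2.hconcat([A,B]))
E
```

```text
17.325 [ 0.529193   -0.1065308   0.18280915] [ 0.59876073 -0.51154172 -0.49892607]
disc mean [ 0.5231 -0.1833  0.0159] circle 523.4483642578125 -183.7768096923828 18.06968116760254 tilt 0.004 offset from ref mm [-0.9 -1.1]
parked mean [ 0.5553 -0.008   0.0157] circle 555.8228149414062 -7.818485260009766 18.01104736328125 tilt 0.001 offset from ref mm [-0.2 -0.4]
```

View pics/w14.png

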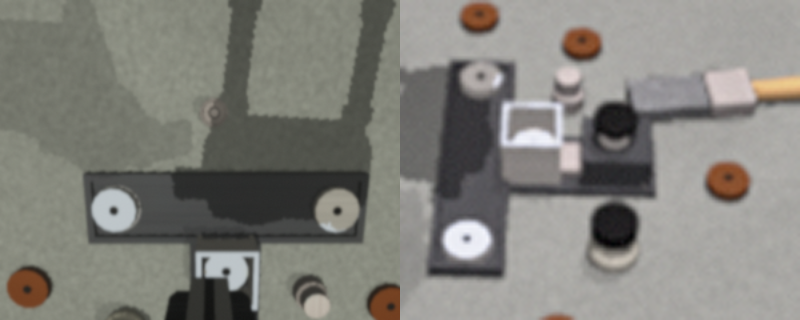

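The disc lies flat over the pad, about 1.5 mm from the pad's centre. The parked disc hasn't moved, the plunger is up and the arm is clear. I'm handing the job in.

```bash
python3 -c "
from workcell import finish_job
print(finish_job())"
```

```text
the job is handed in; nothing more can be done
None
```

I pressed the plunger once to its hard stop and let it spring back, which put one disc in the lane. I then pushed that disc with the closed fingertips until it met the end stop over the pad. The job was handed in about 17.4 s into the 42 s allowed; the hand-in gives no verdict.

**Last checks before handing in:**
- **Ejected disc:** its centre measured about 1.5 mm from the pad's, with the top at 16 mm and a tilt of about 0.004 rad. The push force had risen to 9 N with no further motion, so it was against the stop.
- **Parked disc:** within 0.5 mm of where it was earlier.
- **Feeder:** the plunger looked up, and the remaining discs were still in the magazine. I checked both by eye in the pictures only.
- **Arm and other parts:** the arm was clear of everything with no wrist force. The parts visible in the last two pictures looked unmoved, but I took no measurements of them.

**What disagreed:** the fingertips were about 17.5 mm behind the reported TCP, not 22 mm ahead of it as stated. Camera depth showed this, and contact with the plunger cap confirmed it, so I set all working heights from that contact.

**Unexplained:** an upward force of about 3 N appeared early in the push. The disc was still flat, and the force faded before the end.

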